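# Swing the hold-down bars across the offcut

## Task

The pine offcut lies in the nest of the plywood holding jig, with both steel hold-down bars swung open. With a fingertip, push each bar round on its bolt until it lies square across the offcut. Nothing is to be picked up: the offcut stays down in its nest, and the wax bar, washer and nut beside the jig stay where they are.

Things in the scene. Friction and masses are not known exactly. Their poses are not given: they have to be found in the camera images.
- jig: Fixed plywood board, 140 (its x) by 200 (its y) by 15 mm thick, origin at the centre of its underside, z up; place and yaw vary. A nest of low wooden battens in its middle (tops 25 mm above the worktop) holds the offcut, lengthwise along the jig's y. Two steel posts with bolts stand at jig (x, y) = (+48, -30) mm (bar a) and (-48, +30) mm (bar b).
- offcut: Loose light pine block, 110 mm long (its y, which lies along the jig's y), 45 mm wide and 21 mm thick, lying in the nest with about 1.5 mm of play; origin at the centre of its underside; its top is 36 mm above the worktop.
- bar_a (a joint): Angle of hold-down bar a. 0 = square across the offcut, nose pointing to -x of the jig; grows anticlockwise seen from above (at +1.57 the nose points to the jig's -y). Range -0.4 to 1.9, nothing stops it at 0. Starts open, 0.8 to 1.7. Stays where it is left; dry friction needs about 2 N at 55 mm from the pivot.
- bar_b (a joint): Angle of hold-down bar b, the same arm on the other post. 0 = square across the offcut, nose pointing to +x of the jig; grows anticlockwise seen from above (at +1.57 the nose points to the jig's +y). Range, start and friction as for bar a.
- bar_a_pivot (a point): Pivot axis (vertical) of bar a, fixed to the jig, at half the bar's height: 46 mm above the worktop. The bolt head on the bar reaches 63 mm above the worktop, radius 10 mm.
- bar_b_pivot (a point): The same for bar b.
- bar_a_mid (a point): Point on the centre line of bar a, half-way up, 55 mm from its pivot: a good place to push beside. The bar is a dark steel arm 18 mm wide and 16 mm thick (from 38 to 54 mm above the worktop, so 2 mm above the offcut) with a rounded nose, reaching 90 mm from its pivot.
- bar_b_mid (a point): The same on bar b.
- compound: Bystander: loose bar of polishing wax, half wrapped, 35 x 111 x 34 mm high, on the worktop beyond the jig's far edge; origin at the centre of its underside.
- washer: Bystander: loose flanged steel washer, 60 mm across, 6 mm high, on the worktop to the left of the jig; origin at the centre of its underside.
- nut: Bystander: loose steel hexagon nut, 24 x 27 x 13 mm high, on the worktop just in front of the jig's near edge; origin at the centre of its underside.

How it is judged (in metres and radians):
At the end, for the whole second after the job is handed in: Both bars are at rest within 0.14 rad (8 degrees) of square across the offcut; the offcut lies in its nest (within 6 mm of the jig's middle, not raised by 3 mm); the wax bar, washer and nut are within 15 mm of where they started (value of joint bar_a between -0.14 and 0.14 rad and value of joint bar_b between -0.14 and 0.14 rad and velocity of joint bar_a between -0.05 and 0.05 rad/s and velocity of joint bar_b between -0.05 and 0.05 rad/s and horizontal distance between offcut and jig below 0.006 m and z of offcut in the frame of jig below 0.018 m and distance of each of compound, washer, nut from where it was at the start of the episode below 0.015 m); the robot touches nothing.
It fails at once if the offcut is lifted out of its nest (z of offcut in the frame of jig above 0.023 m).
It fails at once if the wax bar is moved or lifted (distance of compound from where it was at the start of the episode above 0.015 m).
It fails at once if the washer is moved or lifted (distance of washer from where it was at the start of the episode above 0.015 m).
It fails at once if the nut is moved or lifted (distance of nut from where it was at the start of the episode above 0.015 m).
It also fails if it takes over 58 s, if anything falls off the work surface, if the arm or the gripper's body presses on something with over 40 N, if the wrist force passes 120 N, or if a joint passes its speed limit or range.

## Robot

A 6-joint arm with a two-finger parallel gripper is mounted at the origin on a cart in front of the work surface, level with it; the furniture and walls round the work are solid. World frame = base frame: x ahead of the robot, y to its left, z up, the work surface at z = 0. Lengths are in mm, angles in rad, forces in N, time in s.
With the tool pointing down it reaches from about 350 to 875 mm from the base axis. Payload 4.2 kg.
Tool frame: the origin (TCP) lies at the very end of the fingers, on their centre line; the grasp point (between the pads) lies 19 mm behind it (pinch_z is the distance from the TCP to the grasp point, in mm); z points along the fingers, y is the line along which they close (so a half turn about z gives the same grasp; the last joint's range is limited). The gripper opens to 85 mm and grips with 20 to 120 N. Pads are 22 mm wide; open, the fingers measure 114 mm over their backs; the gripper's body (76 mm by 85 mm) begins 54 mm behind the grasp point. The pads swing forward as they close: fully open they stand 13 mm farther back than shut.
Start: joints at [-1.089, 0.385, 0.008, 0, -1.194, -0.259], TCP at [138.119, -609.526, 231.312] pointing down, gripper open.
Joint ranges: [-3.14, 3.14], [-1.21, 2.06], [-1.07, 1.41], [-3.16, 2.05], [-2.99, -0.16], [-3.1, 3.1]. Speed limits (rad/s): [2.79, 2.79, 3.14, 3.14, 3.14, 3.14].

## Interface

Orientations are given as a unit quaternion [x, y, z, w].
In Python, from bench import * gives the robot as it stands.
- The arm moves only by the tool arm_command, never from a script. Its argument "steps" is one flat list of numbers, 4 for each row, row after row: the shift along the tool's x, y, z in m, then the turn about the tool's z in rad. In form: [tx, ty, tz, roll, tx, ty, tz, roll, ...]. A call has 1 to 20 rows; each row shifts and turns the commanded pose from where the row before left it, along the tool's axes as they then stand; what a row does not reach is not made up. A row lasts 1/8 s, in which the tool goes at most 62.5 mm and 10.7 degrees, less where a joint would pass 70% of its speed; a pose out of reach is approached as far as the arm can. A call with a gripper value outside its range is refused whole. "grip" is the finger opening in m, from 0 to 0.0854, set as the call begins (left out, the last holds). The fingers move at their own pace and stop on an object; the grip force is fixed at half the most. Time passes only in rows, so rows that do not move let the fingers close. It gives the time, the measured TCP pose, the force, the opening and the grip force at its end, in the units of the state.
- read_state(): the state, without advancing time (a new reading comes with each control period).
- get_image(name): name is "side" or "top" or "wrist"; returns the picture (480x640x3 uint8, red, green, blue); there is no depth.
- get_calibration(name): a dict with "camera_matrix" (3x3 intrinsics, pixels), "cam_to_world" (4x4, takes a point from camera to world coordinates). Camera axes: x right, y down, z forward; pixel columns grow to the right and rows downward; lengths in mm; the calibration is good to about 2 mm. A picture is of the moment at which its call begins: read the wrist's pose just before it. get_calibration takes no time and is no camera call; for the wrist camera it gives the pose at the moment of the call.
- job_done(): hands the job in; it is judged then, once.
The state is a dict: "clock": time; "joints": joint angles; "joint_vel": joint speeds; "joint_efforts": joint torques, N m; "position": TCP position; "ee_rot": TCP orientation; "contact_force": force on the tool from outside, world axes, zero at the start; "wrist_torque": the same for the moment, N m; "gripper_width": finger opening in mm; "grasp_force": force on a finger pad.
Only numpy, scipy, OpenCV 4.12 (cv2) and the standard library are available. Lean on these libraries where they do the work, as an engineer would, in place of code of your own. Each camera call takes 0.05 s, during which the arm holds its last target. There are 200 camera calls.

## Working session

There is one attempt and no reset: what is moved stays moved. The work goes in short steps, Python scripts to look and compute and a tool call to move; the robot and the scene stay as the last step left them, time stands still between calls to the robot, and variables do not carry over. Pictures are saved under pics/ and viewed, at most 10 in all, crops included, and the job is handed in when it is done.

Besides the shell and the picture viewer there is one more tool, called after "Request:" as a command line: name --argument value ..., lists and objects as JSON in quotes. arm_command: Moves the arm, as the interface text tells. Its arguments: {"type":"object","properties":{"steps":{"type":"array","items":{"type":"number"}},"grip":{"type":"number"}},"required":["steps"]}

```bash
mkdir -p pics
cat > h.py <<'E'
from bench import *
import cv2, numpy as np
def snap(n,f):
    im=get_image(n); cv2.imwrite('pics/'+f,im[:,:,::-1]); return im
def ray(n,u,v):
    c=get_calibration(n);K=np.array(c["camera_matrix"]);T=np.array(c["cam_to_world"])
    d=T[:3,:3]@np.linalg.inv(K)@[u,v,1]; return T[:3,3],d/np.linalg.norm(d)
def at(n,u,v,z):
    o,d=ray(n,u,v); return (o+d*(z-o[2])/d[2]).round(1)
def tri(n1,p1,n2,p2):
    o1,d1=ray(n1,*p1);o2,d2=ray(n2,*p2)
    s=np.linalg.lstsq(np.c_[d1,-d2],o2-o1,rcond=None)[0]
    a=o1+s[0]*d1;b=o2+s[1]*d2; return ((a+b)/2).round(1),np.linalg.norm(a-b).round(1)
def proj(n,p):
    c=get_calibration(n);K=np.array(c["camera_matrix"]);T=np.linalg.inv(np.array(c["cam_to_world"]))
    q=K@(T[:3,:3]@np.array(p,float)+T[:3,3]); return (q[:2]/q[2]).round(1)
E
python3 - <<'E'
from h import *
s=read_state();print(s["clock"],s["position"],s["ee_rot"],s["gripper_width"])
for n in("top","side"):
    snap(n,n+'0.png');print(n,np.array(get_calibration(n)["cam_to_world"]).round(2).tolist())
E
```

```text
0.0 [ 137.99061923 -608.98233588  230.22239077] [-1.11088336e-01  9.93809937e-01  1.07726291e-03 -1.75216136e-04] 85.24221439677731
top [[0.0, -1.0, 0.06, 460.35], [-1.0, -0.0, 0.01, 55.33], [-0.01, -0.06, -1.0, 926.11], [0.0, 0.0, 0.0, 1.0]]
side [[0.98, -0.08, 0.19, 359.26], [-0.21, -0.39, 0.9, -726.69], [0.01, -0.92, -0.4, 388.08], [0.0, 0.0, 0.0, 1.0]]
```

View pics/top0.png

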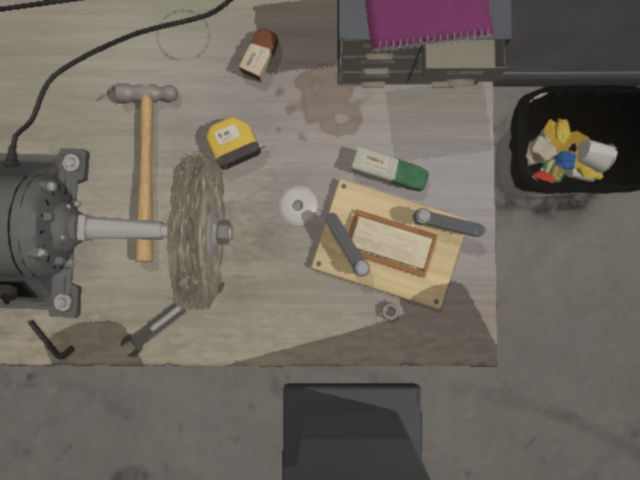

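View pics/side0.png

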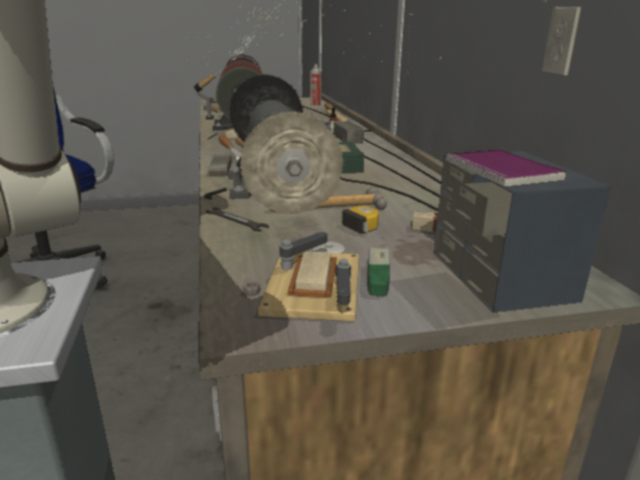

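The top view shows bar a with its bolt at about (422,215) and nose at (482,230). Bar b has its bolt at (361,267) and nose at (332,216). The wax is at (390,168), the washer at (298,205) and the nut at (390,311). Both bars are open.

Run:
```python
from h import *
im=cv2.imread('pics/top0.png')[140:340,270:510]
im2=cv2.imread('pics/side0.png')[220:330,230:400]
cv2.imwrite('pics/tc.png',cv2.resize(im,(720,600),interpolation=3))
cv2.imwrite('pics/sc.png',cv2.resize(im2,(765,495),interpolation=3))
print('boltA',at('top',422,215,63),'boltB',at('top',361,267,63))
for p in((343,182),(483,222),(441,307),(312,268)):print(at('top',*p,15))
```

```text
boltA [542.  -73.3  63. ] boltB [469.6  11.9  63. ]
[595.5  35.7  15. ]
[ 536.2 -169.8   15. ]
[ 411.9 -106.9   15. ]
[468.6  81.2  15. ]
```

View pics/tc.png

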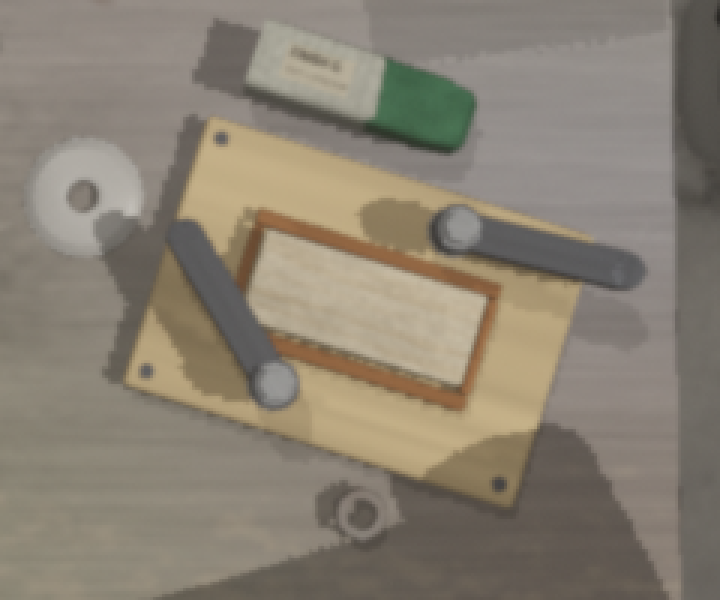

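View pics/sc.png

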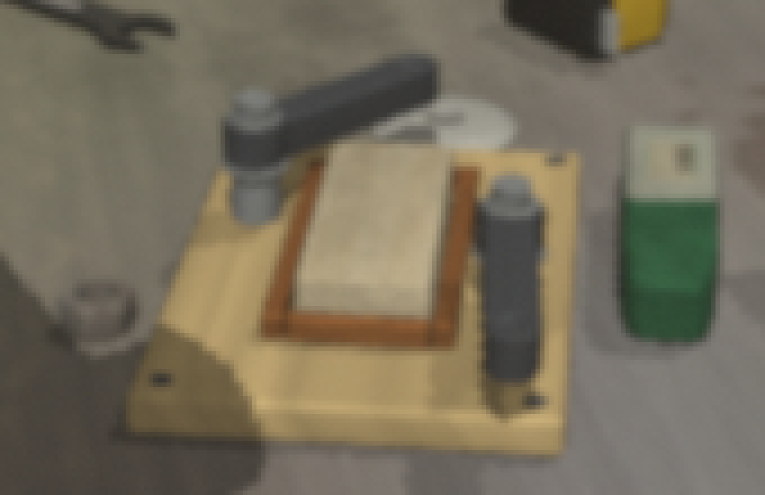

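The crops show bolt A at top (424,216) and side (344,261), and bolt B at top (361.3,268) and side (287.3,241.6). The jig's top corners are clear as well.

```bash
cat >> h.py <<'E'
def wrap(a): return (a+np.pi)%(2*np.pi)-np.pi
E
python3 - <<'E'
from h import *
c=lambda x,y:(270+x/3,140+y/3)
s=lambda x,y:(230+x/4.5,220+y/4.5)
A,ea=tri('top',c(462,228),'side',s(513,184));B,eb=tri('top',c(274,384),'side',s(258,97))
print('A',A,ea,'B',B,eb)
print('noseB tri',tri('top',c(180,222),'side',s(425,60)),'noseA tri',tri('top',c(643,272),'side',s(510,372)))
C=[at('top',*c(*p),15) for p in((207,118),(592,238),(513,508),(125,382))]
C=np.array(C);print(C);print('sides',np.linalg.norm(np.diff(np.r_[C,C[:1]],axis=0),axis=1))
cen=C.mean(0);yd=(C[0]-C[1]+C[3]-C[2])[:2];yaw=np.arctan2(-yd[0],yd[1]);print('cen',cen,'yaw',yaw)
R=np.array([[np.cos(yaw),-np.sin(yaw)],[np.sin(yaw),np.cos(yaw)]])
for n,l in(('A',(48,-30)),('B',(-48,30))):print(n,cen[:2]+R@l)
d=(A-B)[:2];print('yaw from posts',wrap(np.arctan2(d[1],d[0])-np.arctan2(-60,96)),'dist',np.linalg.norm(d),'mid',(A+B)/2)
a0=at('top',*c(462,228),63);b0=at('top',*c(274,384),63)
na=at('top',*c(622,269),54);nb=at('top',*c(186,235),54)
for n,p,q,off in(('a',a0,na,np.pi),('b',b0,nb,0)):
    v=(q-p)[:2];print(n,p,q,np.linalg.norm(v),'ang',wrap(np.arctan2(v[1],v[0])-yaw-off))
for n,z,p in(('wax',34,(360,85)),('washer',6,(84,196)),('nut',13,(362,513))):print(n,at('top',*c(*p),z))
E
```

```text
A [541.3 -76.4  61.5] 1.2 B [469.2  11.2  61.6] 2.1
noseB tri (array([543.4,  55.1,  52.1]), np.float64(2.2)) noseA tri (array([ 519.9, -164.1,   43.2]), np.float64(3.3))
[[ 599.5   41.6   15. ]
 [ 540.1 -146.9   15. ]
 [ 408.5 -106.9   15. ]
 [ 469.5   81.7   15. ]]
sides [197.63757234 137.54475635 198.21947432 136.04414725]
cen [504.4   -32.625  15.   ] yaw -0.3090485132693724
A [541.00135213 -75.8030155 ]
B [467.79864787  10.5530155 ]
yaw from posts -0.3235527801170006 dist 113.45558602378287 mid [505.25 -32.6   61.55]
a [540.6 -76.   63. ] [ 522.2 -152.    54. ] 78.19565205303937 ang 1.6423102081686567
b [468.2  11.4  63. ] [538.1  52.1  54. ] 80.88572185497267 ang 0.8363220363530646
wax [612.5 -31.9  34. ]
washer [561.9 102.5   6. ]
nut [405.9 -33.8  13. ]
```

Request:
arm_command --steps '[0,0,0,-0.179,0,0,0,-0.179,0,0,0,-0.179,0,0,0,-0.179,0,0,0,-0.179,0,0,0,-0.179,0,0,0,-0.179,0,0,0,-0.179,0,0,0,-0.179,0,0,0,-0.179,0,0,0,-0.179,0,0,0,-0.179,0,0,0,-0.179,0,0,0,-0.179,0,0,0,-0.179,0,0,0,0]' --grip 0

```text
clock: 2.1
position: [138.1, -609.3, 230.8]
ee_rot: [0.993, -0.118, -0.0, -0.001]
contact_force: [0.1, 0.2, 0.7]
gripper_width: 0.1
grasp_force: 0.0
```

```bash
cat >> h.py <<'E'
from scipy.spatial.transform import Rotation as Ro
YAW=-0.312; PIV=dict(a=np.array([541.,-76]),b=np.array([468.3,11.]))
def go(bar,q,off,z,r=55):
    "shift (mm, tool axes) and roll to stand beside bar at angle q, off mm on its open side"
    th=q+YAW+(np.pi if bar=='a' else 0)
    d=np.array([np.cos(th),np.sin(th)]);n=np.array([-d[1],d[0]])
    p=np.r_[PIV[bar]+r*d+off*n,z]; s=read_state();M=Ro.from_quat(s["ee_rot"]).as_matrix()
    tx=np.arctan2(M[1,0],M[0,0]); want=th+np.pi/2+(0 if bar=='a' else 0)
    print('target',p.round(1),'shift',(M.T@(p-s["position"])).round(1),'roll',-wrap(want-tx).round(3),'j6',s["joints"][5].round(2),'t',s["clock"])
E
python3 -c "
from h import *
go('a',1.64,32,150)"
```

```text
target [ 558.8 -137.1  150. ] shift [ 298.8 -557.4   81.1] roll 0.007 j6 2.42 t 2.1
```

Request:
arm_command --steps '[0.0187,-0.0348,0.004,0,0.0187,-0.0348,0.004,0,0.0187,-0.0348,0.004,0,0.0187,-0.0348,0.004,0,0.0187,-0.0348,0.004,0,0.0187,-0.0348,0.004,0,0.0187,-0.0348,0.004,0,0.0187,-0.0348,0.004,0,0.0187,-0.0348,0.004,0,0.0187,-0.0348,0.004,0,0.0187,-0.0348,0.004,0,0.0187,-0.0348,0.004,0,0.0187,-0.0348,0.004,0,0.0187,-0.0348,0.004,0,0.0187,-0.0348,0.004,0,0.0187,-0.0348,0.004,0,0,0,0,0,0,0,0,0]'

```text
clock: 4.35
position: [557.7, -137.2, 167.0]
ee_rot: [0.993, -0.117, -0.001, 0.0]
contact_force: [0.2, 0.1, -0.1]
gripper_width: 0.2
grasp_force: 0.0
```

Run:
```python
from h import *
go('a',1.64,32,43)
snap('wrist','w1.png')
for b in 'ab':print(b,proj('wrist',[*PIV[b],63]))
```

```text
target [ 558.8 -137.1   43. ] shift [  1.2  -0.5 124. ] roll 0.007 j6 1.29 t 4.35
a [243.8 267.5]
b [174.3 361.3]
```

View pics/w1.png

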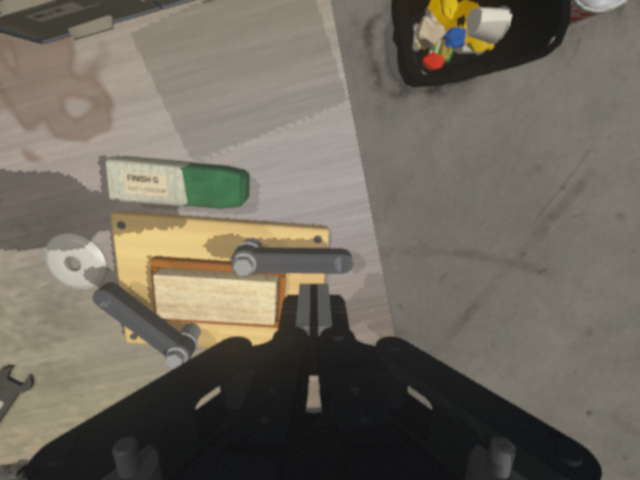

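The wrist view shows bolt a at (244,266), against a predicted (243.8,267.5), so the model fits. The fingers line up with the bar and sit on its open side. I'll descend beside the bar.

Request:
arm_command --steps '[0,0,0.0155,0,0,0,0.0155,0,0,0,0.0155,0,0,0,0.0155,0,0,0,0.0155,0,0,0,0.0155,0,0,0,0.0155,0,0,0,0.0155,0,0,0,0,0,-0.004,0,0,0,-0.004,0,0,0,-0.003,0,0,0,0,0,0,0]'

```text
clock: 6.02
position: [547.5, -134.6, 43.8]
ee_rot: [0.993, -0.117, 0.0, -0.0]
contact_force: [0.4, 1.0, -0.3]
gripper_width: -0.2
grasp_force: 0.0
```

```bash
python3 -c "
from h import *
go('a',1.64,20,43)"
```

```text
target [ 547.2 -134.2   43. ] shift [-0.3 -0.3  0.8] roll 0.009 j6 1.29 t 6.025
```

Next I'll sweep the arc about the pivot: 15 rows of 0.1 rad, then settle.

Request:
arm_command --steps '[-0.0056,0.0017,0,0.1,-0.0056,0.0017,0,0.1,-0.0056,0.0017,0,0.1,-0.0056,0.0017,0,0.1,-0.0056,0.0017,0,0.1,-0.0056,0.0017,0,0.1,-0.0056,0.0017,0,0.1,-0.0056,0.0017,0,0.1,-0.0056,0.0017,0,0.1,-0.0056,0.0017,0,0.1,-0.0056,0.0017,0,0.1,-0.0056,0.0017,0,0.1,-0.0056,0.0017,0,0.1,-0.0056,0.0017,0,0.1,-0.0056,0.0017,0,0.1,0,0,0,0,0,0,0,0]'

```text
clock: 8.15
position: [483.8, -87.0, 43.5]
ee_rot: [-0.648, 0.762, -0.0, 0.0]
contact_force: [0.3, -1.8, 0.1]
gripper_width: 0.3
grasp_force: 0.0
```

Run:
```python
from h import *
go('a',0,20,43)
im=snap('wrist','w2.png')
for b in 'ab':print(b,proj('wrist',[*PIV[b],63]))
```

```text
target [482.5 -78.2  43. ] shift [-8.6  2.7  0.5] roll 0.15 j6 -0.31 t 8.15
a [190.8 361. ]
b [374.4 480.5]
```

View pics/w2.png

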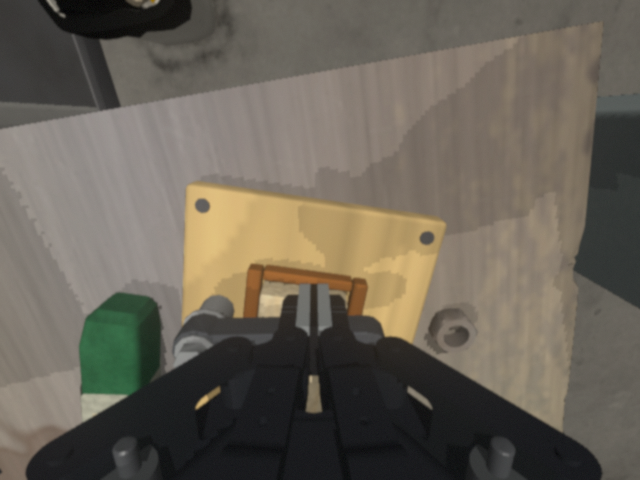

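The bar has followed and lies along the tool, with about 0.15 rad left. I'll finish it, back off and rise.

Request:
arm_command --steps '[-0.0028,0.001,0,0.05,-0.0028,0.001,0,0.05,-0.0028,0.0009,0,0.05,0,0,0,0,0,0,0,0,0.008,0,0,0,0.008,0,0,0,0,0,-0.015,0,0,0,-0.03,0,0,0,-0.03,0,0,0,-0.03,0,0,0,0,0]'

```text
clock: 9.7
position: [478.7, -93.8, 150.6]
ee_rot: [-0.588, 0.809, -0.001, 0.002]
contact_force: [-0.3, -0.5, 0.0]
gripper_width: -0.2
grasp_force: 0.0
```

Run:
```python
from h import *
go('b',0.836,32,150)
```

```text
target [499.9  66.2 150. ] shift [-158.8   29.2    0.8] roll 2.304 j6 -0.45 t 9.7
```

Request:
arm_command --steps '[-0.0265,0.0049,0,0,-0.0265,0.0049,0,0,-0.0265,0.0049,0,0,-0.0265,0.0049,0,0,-0.0265,0.0049,0,0,-0.0265,0.0049,0,0,0,0,0,-0.1674,0,0,0,-0.1674,0,0,0,-0.1674,0,0,0,-0.1674,0,0,0,-0.1674,0,0,0,0,0,0,0,0]'

```text
clock: 11.32
position: [498.1, 66.6, 147.7]
ee_rot: [0.865, -0.501, -0.0, 0.0]
contact_force: [-0.8, -0.4, -0.1]
gripper_width: -0.0
grasp_force: 0.0
```

Run:
```python
from h import *
go('b',0.836,32,43)
snap('wrist','w3.png')
th=.836+YAW;d=np.array([np.cos(th),np.sin(th)])
print(proj('wrist',[*PIV['b'],63]),proj('wrist',[*(PIV['b']+90*d),54]),proj('wrist',[*PIV['a'],63]))
th=np.pi+YAW;d=np.array([np.cos(th),np.sin(th)])
print('a nose at 0',proj('wrist',[*(PIV['a']+90*d),54]))
```

```text
target [499.9  66.2  43. ] shift [  1.2  -1.6 104.7] roll 3.139 j6 0.07 t 11.325
[391.7 194. ] [262.7 191.6] [372.1   5.2]
a nose at 0 [454.5 125.1]
```

View pics/w3.png

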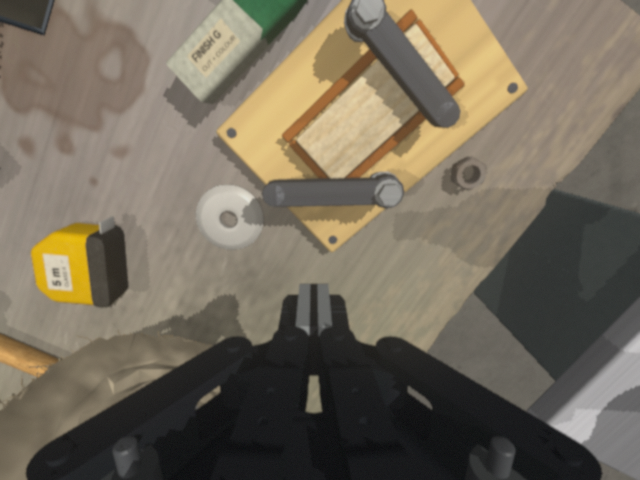

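The wrist view shows bar a square across the offcut, with its nose at (452,122) against a predicted (454,125). Bar b runs from its bolt at (388,190) to its nose at (262,192), also as predicted. The fingers are on its open side, so I'll descend and make contact.

Request:
arm_command --steps '[0,-0.0015,0.015,0,0,0,0.015,0,0,0,0.015,0,0,0,0.015,0,0,0,0.015,0,0,0,0.015,0,0,0,0.0145,0,0,0,0,0,0.004,0,0,0,0.004,0,0,0,0.004,0,0,0,0,0,0,0]'

```text
clock: 12.88
position: [506.0, 57.0, 44.1]
ee_rot: [0.866, -0.5, 0.0, -0.0]
contact_force: [0.4, -0.4, -0.3]
gripper_width: 0.4
grasp_force: 0.0
```

```bash
python3 -c "
from h import *
go('b',.836,20,43)"
```

```text
target [505.9  55.8  43. ] shift [1.  0.7 1.1] roll 3.141 j6 0.09 t 12.875
```

Now the same arc for bar b: 8 rows of 0.1 rad plus 0.036, then settle, back off and rise.

Request:
arm_command --steps '[0.0066,-0.0017,0,0.1,0.0056,-0.0017,0,0.1,0.0056,-0.0017,0,0.1,0.0056,-0.0017,0,0.1,0.0056,-0.0017,0,0.1,0.0056,-0.0017,0,0.1,0.0056,-0.0017,0,0.1,0.0028,-0.001,0,0.05,0.0028,-0.001,0,0.05,0.002,-0.0007,0,0.036,0,0,0,0,0,0,0,0]'

```text
clock: 14.38
position: [527.2, 13.5, 43.9]
ee_rot: [-0.589, 0.808, -0.0, 0.0]
contact_force: [0.3, 1.0, 1.4]
gripper_width: -0.1
grasp_force: 0.4
```

Request:
arm_command --steps '[-0.008,0,0,0,-0.008,0,0,0,0,0,-0.015,0,0,0,-0.03,0,0,0,-0.03,0,0,0,-0.03,0,-0.03,0,-0.02,0,-0.03,0,-0.02,0,-0.03,0,-0.02,0,0,0,0,0,0,0,0,0]'

```text
clock: 15.75
position: [558.8, 113.9, 208.7]
ee_rot: [-0.589, 0.808, 0.0, -0.001]
contact_force: [0.2, 0.4, -0.0]
gripper_width: -0.3
grasp_force: 0.0
```

Run:
```python
from h import *
s=read_state();print(s["position"],s["clock"])
snap('wrist','w4.png')
for b,o in(('a',np.pi),('b',0)):
    th=o+YAW;d=np.array([np.cos(th),np.sin(th)])
    print(b,proj('wrist',[*PIV[b],63]),'nose at 0',proj('wrist',[*(PIV[b]+90*d),54]))
```

```text
[558.79317042 113.93417448 208.68430919] 15.75
a [255.3 -33.9] nose at 0 [378.9 -28.6]
b [383.9  60. ] nose at 0 [268.7  62. ]
```

View pics/w4.png

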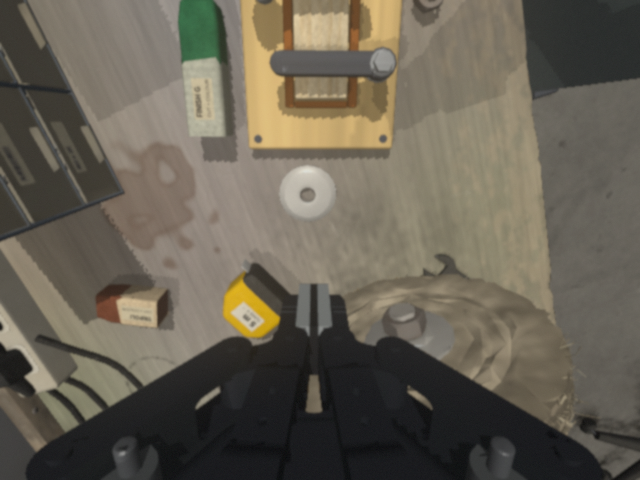

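Bar b is square: it runs from (382,62) to (270,63), parallel to the jig edge. One check of bar a from the top camera.

Run:
```python
from h import *
im=snap('top','t5.png')[140:340,270:510,::-1]
cv2.imwrite('pics/t5c.png',cv2.resize(im,(720,600),interpolation=3))
```

```text
(no output)
```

View pics/t5c.png

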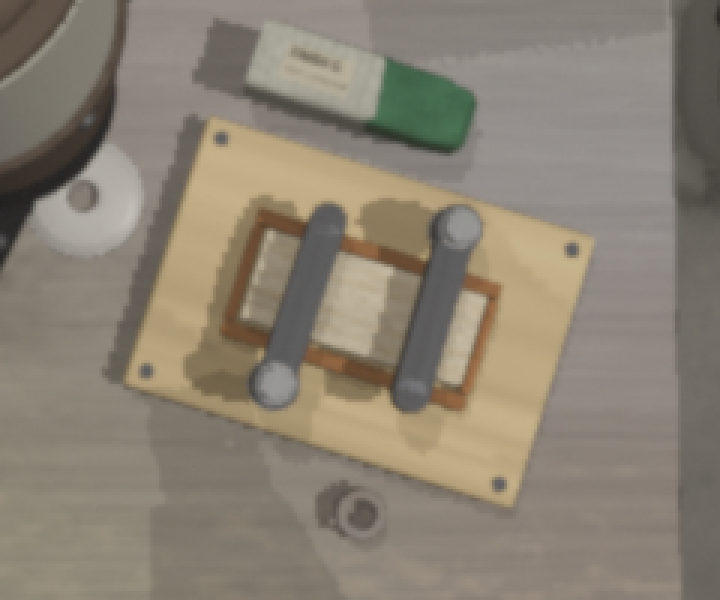

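The top view shows both bars parallel to the jig's short edges. Bar a runs from (461,228) to (411,395), about 17°, the same as the edge. The wax and nut are where they were, and the visible part of the washer too.

```bash
python3 -c "
from bench import *
print(job_done())"
```

```text
the job is handed in; nothing more can be done
None
```

Both hold-down bars are pushed square across the offcut (within about 1° by the last top picture), the offcut is still in its nest, the wax, washer and nut look undisturbed, and the job was handed in at about 16 s; no verdict came back.

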